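# Seat a probe thermometer in the thermometer well of a fermenting crock

### The job

The ferment in the crock has to be watched: pull the bung out of the thermometer well in the crock's lid and lay it in the white dish, then take the thermometer from its wooden stand and lower its stem into the well until you feel the tip touch the bottom, so that the well's mouth pushes the sliding stop up the stem and the stop marks the depth. Be gentle, the sensor in the tip is delicate and must not be pressed hard; leave the thermometer standing in the well with its tip on the bottom and the stop sitting on the mouth, and leave the other things as they are.

Things in the scene. Friction and masses are not known exactly. Their poses are not given: they have to be found in the camera images.
- crock: Grey-beige stoneware fermenting crock with a darker foot, 150 mm wide (180 mm over its two lugs along y), heavy, does not move; origin at the centre of its underside, z up. Through the middle of its flat lid (top of lid 110 mm above the worktop) stands a steel tube with a hex nut, the thermometer well, 25 mm wide at the mouth; it rises to 135 mm above the worktop. The lid and well cannot come off.
- well_mouth (a point): Centre of the well's mouth, in the plane of its flat steel lip (lip 25 mm across, 135 mm above the worktop). The mouth is a funnel, 14 mm wide at the lip, that narrows within 11 mm to a plain vertical bore 9 mm wide. The bore is blind: its bottom, a firm rubber pad that gives about 1 mm per 6 N, lies somewhere from 55 to 85 mm below the mouth; it differs from crock to crock and cannot be seen or measured from outside.
- bung: Dark grey silicone bung, 15 g, that sits loosely in the well's mouth and lifts straight out: a grip 18 mm in diameter and 25 mm high that stands on the lip, with a plug 7 mm wide reaching 13 mm down into the mouth. Origin on its axis at the underside of the grip (in the plane of the lip while it sits there), z up through the grip.
- dish: White round saucer, 150 mm wide, 20 mm high, loose on the worktop; its shallow floor is about 8 mm high in the middle. Origin at the centre of its underside.
- stand: Turned light-wood stand, a cylinder 52 mm wide and 120 mm high on a round foot 72 mm wide, does not move; the thermometer's stem hangs in its 21 mm wide upright hole and the handle rests on its top. Origin at the centre of its underside.
- thermometer: Digital probe thermometer, 80 g, upright in the stand, handle on top. Origin at the tip of the stem, z up along the stem. Steel stem 6 mm in diameter with a round tip, 108 mm long; above it the white plastic handle, a rounded block 26 mm along x (its display faces -x), 30 mm along y, from 108 to 166 mm above the tip.
- probe_tip (a point): The very tip of the stem (same point as the thermometer's origin).
- stop_underside (a point): Centre of the underside of the black rubber sliding stop, a ring 18 mm in diameter and 8 mm high on the stem. At the start its underside is 30 to 45 mm above the tip (it is then inside the stand). It stays by friction and slides along the stem, up to 94 mm above the tip, when pushed with about 2.5 N; it is too wide for the well's mouth, so the lip pushes it up as the stem goes down.
- carrot: Bystander: carrot 196 mm long lying on the yellow board behind the crock; not to be disturbed. Origin under its middle.
- jar: Bystander: glass jar with a yellow lid, 64 mm wide, 82 mm high, standing on the board; not to be disturbed. Origin at the centre of its underside.
- salt_shaker: Bystander: salt shaker, 44 mm wide, 90 mm high, standing on the worktop; not to be disturbed. Origin at the centre of its underside.
- lime: Bystander: lime, 57 mm long, 45 mm high, lying on the worktop behind and to the right of the crock; not to be disturbed. Origin under its middle.

How it is judged:
By the outcome, as a careful person would: the job done as asked, in the order asked, and still so for the second after the job is handed in, with the robot touching nothing.
It also fails if it takes over 54 s, if anything falls off the work surface, if the arm or the gripper's body presses on something with over 40 N, if the wrist force passes 120 N, or if a joint passes its speed limit or range.

### The arm

A 7-joint arm with a two-finger parallel gripper is mounted at the origin on a cart in front of the work surface, level with it; the furniture and walls round the work are solid. World frame = base frame: x ahead of the robot, y to its left, z up, the work surface at z = 0. Lengths are in m, angles in degrees, forces in N, time in s.
With the tool pointing down it reaches from about 0.4 to 0.75 m from the base axis. Payload 19.5 kg.
Tool frame: the origin (TCP) lies at the very end of the fingers, on their centre line; the grasp point (between the pads) lies 19 mm behind it; z points along the fingers, y is the line along which they close (so a half turn about z gives the same grasp; the last joint's range is limited). The gripper opens to 85 mm and grips with 20 to 120 N. Pads are 22 mm wide; open, the fingers measure 114 mm over their backs; the gripper's body (76 mm by 85 mm) begins 54 mm behind the grasp point. The pads swing forward as they close: fully open they stand 13 mm farther back than shut.
Start: joints at [-2.389, 40.479, -1.581, 85.061, 1.261, 54.483, -4.326], TCP at [0.575, 0, 0.231] pointing down, gripper open.
Joint ranges: [-155.06, 155.06], [-18.47, 123.98], [-90, 86.84], [0, 140.48], [-83.41, 263.41], [0, 116], [-161.91, 161.91]. Speed limits (degrees/s): [108.29, 108.29, 147.25, 147.25, 172.46, 172.46, 172.46].

### API

Orientations are given as a 3x3 rotation matrix whose columns are the frame's x, y, z axes.
In Python, from plant import ctrl gives the robot as it stands.
- The arm moves only by the shell command python3 -m handwheel 'ROWS' [OPENING]. ROWS is text: rows parted by semicolons, each of 6 numbers parted by spaces: the shift along the tool's x, y, z in units of 0.12 m (1.0 is 0.12 m), then the turn, a rotation vector about the tool's x, y, z in units of 90 degrees (1.0 is 90 degrees). In form: tx ty tz ax ay az; .... A call has 1 to 8 rows; each row is the pose to reach, as a shift and turn from the pose commanded when the call began, along the tool's axes at that moment; what a row does not reach only later rows make up. A row lasts 1/8 s, in which the tool goes at most 62.5 mm and 10.7 degrees, less where a joint would pass 70% of its speed; a pose out of reach is approached as far as the arm can. A call with a number of a shift or a turn outside -1 to 1 is refused whole. A call with a gripper value outside its range is refused whole. OPENING is the gripper's target within -1 to 1 (fully open at 1, half-way at 0, shut at -1), set as the call begins (- or left out, the last holds). The fingers move at their own pace and stop on an object; the grip force is fixed at half the most. Time passes only in rows, so rows that repeat a pose let the fingers close. It gives the time, the measured TCP pose, the force, the opening and the grip force at its end, in the units of the state.
- ctrl.sense(): the state, without advancing time (a new reading comes with each control period).
- ctrl.snapshot(name): name is "side" or "top" or "wrist"; returns (picture, depth): 480x640x3 uint8, red, green, blue; 480x640 float32, m along the optical axis (not along the pixel's ray), 0 where there is no reading.
- ctrl.camera_info(name): a dict with "intrinsics" (3x3 intrinsics, pixels), "rvec" (rotation vector, rad) and "tvec" (3), from world to camera coordinates, as OpenCV has them. Camera axes: x right, y down, z forward; pixel columns grow to the right and rows downward; lengths in m; the calibration is good to about 2 mm. A picture is of the moment at which its call begins: read the wrist's pose just before it. camera_info takes no time and is no camera call; for the wrist camera it gives the pose at the moment of the call.
- ctrl.hand_in(): hands the job in; it is judged then, once.
Trained networks look in the newest picture that a camera, given by its name, has taken for a name from the list of things; names that differ only in an ending like _2 or _b are one class to them, and where a whole thing is asked for, a point or a joint stands for the part that bears it (a point fixed in the world has none). Each returns a list of dicts, best first, with "p" (0 to 1); they miss things now and then, are a little off and sometimes report something else, mostly with a low value. They report only what shows in the picture. A call takes as long as a camera call.
- ctrl.recognise(camera, query): "xyz" ([x, y, z] in m, in the coordinates of the camera as it stood for that picture, good to about 4 mm: the middle of the surface that is visible of it).
- ctrl.landmark_of(camera, query): "xyz" ([x, y, z] in m, in the coordinates of the camera as it stood for that picture, good to about 4 mm: a listed point, or the origin of a listed thing).
The state is a dict: "clock": time; "joint_positions": joint angles; "joint_velocities": joint speeds; "tau": joint torques, N m; "position": TCP position; "tool_rot": TCP orientation; "wrist_force": force on the tool from outside, world axes, zero at the start; "wrist_torque": the same for the moment, N m; "gripper_width": finger opening in m; "finger_force": force on a finger pad.
Only numpy, scipy, OpenCV 4.12 (cv2) and the standard library are available. Lean on these libraries where they do the work, as an engineer would, in place of code of your own. Each camera call takes 0.05 s, during which the arm holds its last target. There are 200 camera calls.

## Working session

There is one attempt and no reset: what is moved stays moved. The work goes in short steps, Python scripts to look and compute and a shell command to move; the robot and the scene stay as the last step left them, time stands still between calls to the robot, and variables do not carry over. Pictures are saved under pics/ and viewed, at most 10 in all, crops included, and the job is handed in when it is done.

```bash
ls; mkdir -p pics; cat > h.py <<'E'
import numpy as np, cv2
from plant import ctrl
def w(cam,p):
    c=ctrl.camera_info(cam);R=cv2.Rodrigues(np.array(c["rvec"],float))[0]
    return R.T@(np.array(p,float)-np.array(c["tvec"],float).ravel())
def cloud(cam,d):
    c=ctrl.camera_info(cam);K=np.array(c["intrinsics"]);R=cv2.Rodrigues(np.array(c["rvec"],float))[0]
    v,u=np.mgrid[0:480,0:640]
    P=np.stack([(u-K[0,2])/K[0,0]*d,(v-K[1,2])/K[1,1]*d,d],-1)
    return (P-np.array(c["tvec"],float).ravel())@R
def shot(cam,name=None):
    im,d=ctrl.snapshot(cam)
    if name: cv2.imwrite(f"pics/{name}.png",im[...,::-1])
    return im,cloud(cam,d),d
E
python3 - <<'E'
from h import *
np.set_printoptions(precision=4,suppress=True)
for cam in("top","side"):
    im,P,d=shot(cam,cam+"0")
    for q in["well_mouth","bung","dish","stand","thermometer","crock","salt_shaker","jar"]:
        for f in(ctrl.landmark_of,):
            r=f(cam,q)
            print(cam,q,[(round(a["p"],2),w(cam,a["xyz"])) for a in r[:2]])
s=ctrl.sense();print(s["clock"],s["tool_rot"],s["position"])
E
```

```text
pics
top well_mouth []
top bung []
top dish [(0.68, array([ 0.4816,  0.3141, -0.0014]))]
top stand [(0.62, array([ 0.4183, -0.2311, -0.0014]))]
top thermometer [(0.7, array([ 0.4231, -0.2343,  0.0007])), (0.65, array([ 0.4175, -0.2339,  0.0157]))]
top crock []
top salt_shaker [(0.66, array([0.6618, 0.2115, 0.0012]))]
top jar [(0.9, array([0.7158, 0.1015, 0.0122])), (0.62, array([ 0.4192, -0.2318, -0.001 ]))]
side well_mouth [(0.82, array([ 0.5527, -0.0347,  0.1332]))]
side bung [(0.4, array([ 0.5482, -0.0409,  0.1309]))]
side dish [(0.66, array([0.4842, 0.3111, 0.0015]))]
side stand [(0.56, array([ 0.4212, -0.2351,  0.0013]))]
side thermometer []
side crock [(0.74, array([ 0.5489, -0.0348, -0.0017]))]
side salt_shaker [(0.67, array([0.6659, 0.2085, 0.0014]))]
side jar [(0.93, array([0.7139, 0.0984, 0.0127]))]
0.9 [[ 0.      1.     -0.0002]
 [ 1.     -0.     -0.    ]
 [-0.     -0.0002 -1.    ]] [ 0.5749 -0.      0.2312]
```

```bash
python3 - <<'E'
from h import *
np.set_printoptions(precision=4,suppress=True)
for cam in("top","side"):
    im,P,d=shot(cam)
    for n,c,r,z0,z1 in[("bung",(.55,-.037),.025,.15,.17),("lip",(.55,-.037),.03,.13,.139),("handle",(.42,-.233),.035,.165,.185),("standtop",(.42,-.233),.04,.112,.124),("dish",(.483,.312),.09,.015,.025)]:
        m=(d>0)&(np.hypot(P[...,0]-c[0],P[...,1]-c[1])<r)&(P[...,2]>z0)&(P[...,2]<z1)
        q=P[m]
        if len(q)>3: print(cam,n,len(q),q.min(0),q.max(0),np.median(q,0),cv2.minAreaRect((q[:,:2]*1000).astype(np.float32)))
a=cv2.imread("pics/top0.png");b=cv2.imread("pics/side0.png")
cv2.imwrite("pics/both.png",cv2.resize(np.vstack([a,b]),(0,0),fx=.62,fy=.62))
E
```

```text
top handle 244 [ 0.4075 -0.2505  0.1658] [ 0.4412 -0.2164  0.1832] [ 0.4247 -0.2321  0.1783] ((424.0492248535156, -233.07864379882812), (30.2177677154541, 26.479496002197266), 55.44818878173828)
top standtop 269 [ 0.3969 -0.2589  0.1123] [ 0.4473 -0.2074  0.1238] [ 0.4282 -0.2241  0.1208] ((423.699462890625, -230.93701171875), (45.9100456237793, 50.50729751586914), 60.06093215942383)
top dish 1399 [0.4077 0.239  0.015 ] [0.5567 0.3873 0.025 ] [0.4815 0.3181 0.0186] ((481.87939453125, 312.1395568847656), (148.53280639648438, 148.03074645996094), 20.929912567138672)
side bung 51 [ 0.5422 -0.0458  0.1503] [ 0.5581 -0.0294  0.1619] [ 0.5503 -0.0416  0.1582] ((549.7060546875, -38.44293212890625), (15.772995948791504, 15.619072914123535), 16.402040481567383)
side lip 37 [ 0.5381 -0.0487  0.1308] [ 0.5611 -0.0265  0.139 ] [ 0.5479 -0.0436  0.1341] ((548.4991455078125, -38.43941116333008), (19.46660614013672, 23.177127838134766), 75.47795104980469)
side handle 222 [ 0.407  -0.2539  0.1653] [ 0.44   -0.2224  0.1811] [ 0.4238 -0.2426  0.1766] ((423.734619140625, -237.8323211669922), (30.17204475402832, 26.163671493530273), 58.46559524536133)
side standtop 290 [ 0.3963 -0.2632  0.1122] [ 0.447  -0.2168  0.1238] [ 0.4214 -0.2494  0.1197] ((421.1236572265625, -241.1977996826172), (44.98855972290039, 50.346126556396484), 83.70855712890625)
side dish 321 [0.4088 0.2333 0.015 ] [0.5563 0.3917 0.0236] [0.4817 0.332  0.0183] ((482.0689392089844, 311.00921630859375), (148.74391174316406, 150.306640625), 54.79243087768555)
```

View pics/both.png

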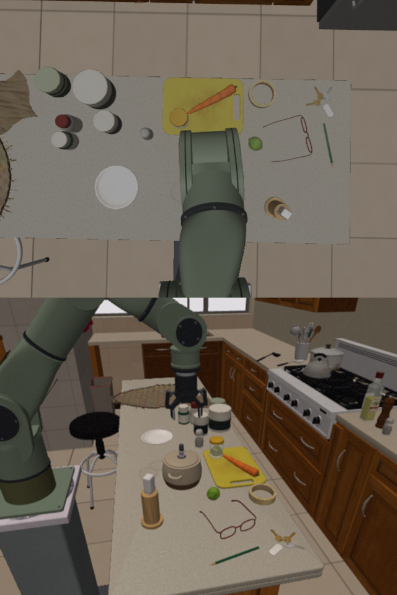

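```bash
python3 -m handwheel '-0.32 -0.21 0 0 0 0;-0.32 -0.21 0 0 0 0;-0.32 -0.21 0 0 0 0' 0.2; python3 - <<'E'
from h import *
np.set_printoptions(precision=4,suppress=True)
im,P,d=shot("wrist","w1")
for q in["well_mouth","bung"]:print(q,[(a["p"],w("wrist",a["xyz"])) for a in ctrl.landmark_of("wrist",q)])
for n,c,r,z0,z1 in[("bung",(.55,-.037),.025,.15,.17),("lip",(.55,-.037),.03,.13,.139)]:
        m=(d>0)&(np.hypot(P[...,0]-c[0],P[...,1]-c[1])<r)&(P[...,2]>z0)&(P[...,2]<z1)
        q=P[m]
        if len(q)>3: print(n,len(q),q.min(0),q.max(0),np.median(q,0),cv2.minEnclosingCircle((q[:,:2]*1000).astype(np.float32)))
E
```

```text
clock: 1.38
position: [0.55, -0.0381, 0.2314]
tool_rot: [[-0.0, 1.0, 0.0], [1.0, 0.0, 0.0], [0.0, 0.0, -1.0]]
wrist_force: [0.4, -0.4, 1.5]
gripper_width: 0.0512
finger_force: 0.0
well_mouth [(0.58, array([ 0.5498, -0.0364,  0.1335])), (0.32, array([ 0.5491, -0.0382, -0.0015]))]
bung [(0.88, array([ 0.5505, -0.04  ,  0.1384]))]
bung 848 [ 0.5396 -0.0452  0.1502] [ 0.5572 -0.027   0.1612] [ 0.5484 -0.0342  0.1588] ((548.3314819335938, -36.05358123779297), 9.130066871643066)
lip 475 [ 0.5362 -0.043   0.132 ] [ 0.5603 -0.024   0.139 ] [ 0.5483 -0.0296  0.1342] ((548.254638671875, -36.007415771484375), 12.28244686126709)
```

View pics/w1.png

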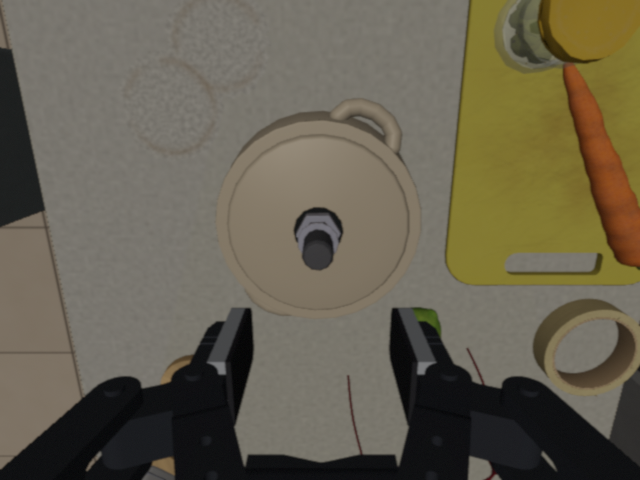

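```bash
python3 -m handwheel '0.008 -0.008 0.4 0 0 0;0.008 -0.008 0.7 0 0 0;0.008 -0.008 0.778 0 0 0;0.008 -0.008 0.778 0 0 0' 0.2 && python3 -m handwheel '0 0 0 0 0 0;0 0 0 0 0 0;0 0 0 0 0 0;0 0 0 0 0 0;0 0 0 0 0 0' -1 && python3 -m handwheel '0 0 -0.12 0 0 0;0 0 -0.3 0 0 0;0 0 -0.6 0 0 0;0 0 -0.6 0 0 0'
```

```text
clock: 2.02
position: [0.5491, -0.0372, 0.1383]
tool_rot: [[-0.0, 1.0, -0.0], [1.0, 0.0, 0.0], [0.0, -0.0, -1.0]]
wrist_force: [-0.1, 0.0, -0.3]
gripper_width: 0.0512
finger_force: 0.0
clock: 2.65
position: [0.5493, -0.0374, 0.139]
tool_rot: [[0.0, 1.0, 0.002], [1.0, -0.0, -0.0], [-0.0, 0.002, -1.0]]
wrist_force: [-0.8, 0.3, 9.1]
gripper_width: 0.0158
finger_force: 58.4
clock: 3.15
position: [0.5498, -0.0375, 0.213]
tool_rot: [[0.0, 1.0, 0.004], [1.0, -0.0, -0.0], [-0.0, 0.004, -1.0]]
wrist_force: [0.1, -0.5, -0.5]
gripper_width: 0.0158
finger_force: 58.7
```

```bash
python3 -m handwheel '0.5 -0.1 0 0 0 0;1 -0.2 0 0 0 0' && python3 -m handwheel '0.5 -0.1 0 0 0 0;1 -0.2 0 0 0 0'  && python3 -m handwheel '0.5 -0.1 0 0 0 0;0.91 -0.17 0 0 0 0;0.91 -0.17 0 0 0 0'; python3 - <<'E'
from h import *
np.set_printoptions(precision=4,suppress=True)
im,P,d=shot("wrist","w2")
s=ctrl.sense();print(s["clock"],s["position"])
m=(d>0)&(P[...,2]<.2)&(np.hypot(P[...,0]-.482,P[...,1]-.312)<.06);q=P[m]
print(np.percentile(q[:,2],[1,10,50,90,99]))
im2,P2,d2=shot("side","s2")
E
```

```text
clock: 3.4
position: [0.5243, 0.0838, 0.2101]
tool_rot: [[0.001, 1.0, 0.0], [1.0, -0.001, 0.0], [0.0, 0.0, -1.0]]
wrist_force: [0.4, 1.3, 0.1]
gripper_width: 0.0157
finger_force: 58.7
clock: 3.65
position: [0.5001, 0.2044, 0.2102]
tool_rot: [[0.0, 1.0, 0.0], [1.0, -0.0, 0.0], [0.0, 0.0, -1.0]]
wrist_force: [1.9, 0.8, -0.1]
gripper_width: 0.0154
finger_force: 58.7
clock: 4.03
position: [0.4786, 0.3155, 0.2096]
tool_rot: [[-0.005, 1.0, -0.001], [1.0, 0.005, 0.001], [0.001, -0.001, -1.0]]
wrist_force: [0.0, -1.4, -0.0]
gripper_width: 0.0156
finger_force: 58.7
4.075 [0.4796 0.313  0.2098]
[0.0062 0.007  0.0085 0.0119 0.0141]
```

View pics/w2.png

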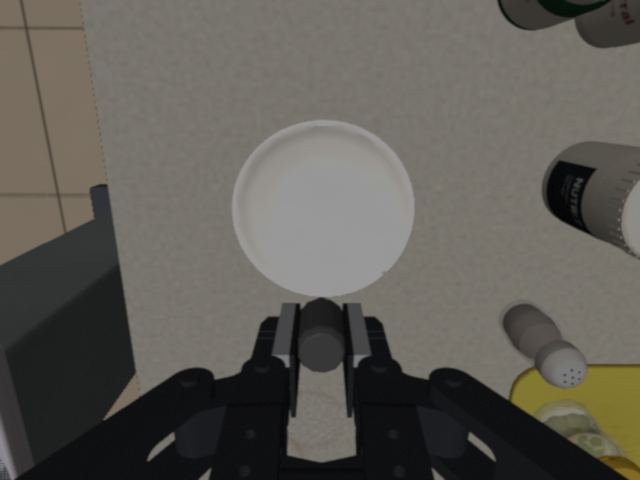

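The bung is held upright between the pads (320,335), above the empty dish centred at (323,208). I'll lower it now.

```bash
python3 -m handwheel '0 0 0.4 0 0 0;0 0 0.8 0 0 0;0 0 1 0 0 0' && python3 -m handwheel '0 0 0.25 0 0 0;0 0 0.45 0 0 0;0 0 0.51 0 0 0;0 0 0.51 0 0 0;0 0 0.51 0 0 0' && python3 -m handwheel '0 0 0 0 0 0;0 0 0 0 0 0;0 0 0 0 0 0;0 0 0 0 0 0' 0.1 && python3 -m handwheel '0 0 -0.2 0 0 0;0 0 -0.6 0 0 0;0 0 -1 0 0 0;0 0 -1 0 0 0'; python3 - <<'E'
from h import *
np.set_printoptions(precision=4,suppress=True)
im,P,d=shot("wrist","w3")
E
```

```text
clock: 4.5
position: [0.4803, 0.3099, 0.088]
tool_rot: [[0.002, 1.0, -0.002], [1.0, -0.002, -0.002], [-0.002, -0.002, -1.0]]
wrist_force: [0.6, -0.2, 0.1]
gripper_width: 0.0153
finger_force: 58.7
clock: 5.12
position: [0.4809, 0.3118, 0.0297]
tool_rot: [[0.0, 1.0, 0.001], [1.0, -0.0, 0.001], [0.001, 0.001, -1.0]]
wrist_force: [-0.5, 1.2, -0.2]
gripper_width: 0.0157
finger_force: 58.7
clock: 5.62
position: [0.4804, 0.3118, 0.0287]
tool_rot: [[0.0, 1.0, -0.0], [1.0, -0.0, 0.0], [0.0, -0.0, -1.0]]
wrist_force: [0.5, -0.0, 0.7]
gripper_width: 0.0466
finger_force: 0.0
clock: 6.12
position: [0.4815, 0.3124, 0.1519]
tool_rot: [[0.0, 1.0, 0.004], [1.0, -0.0, 0.003], [0.003, 0.004, -1.0]]
wrist_force: [-0.3, -0.7, -1.0]
gripper_width: 0.0469
finger_force: 0.0
```

View pics/w3.png

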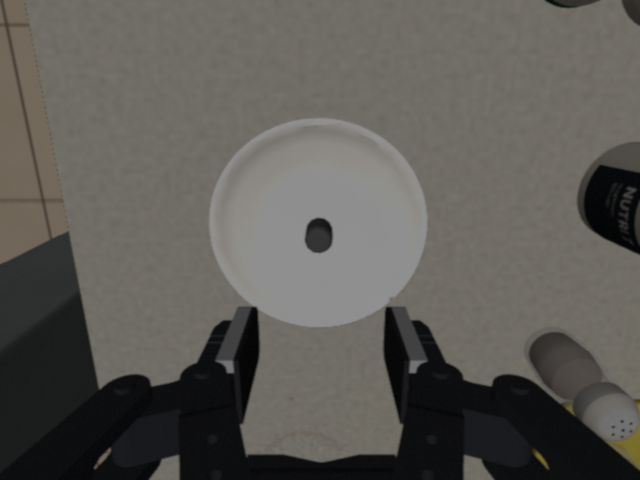

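The bung lies in the dish at (318,235). Next is the stand.

```bash
python3 -m handwheel '-0.3 0 -0.4 0 0 0;-0.7 -0.09 -0.7 0 0 0;-1 -0.09 -0.9 0 0 0' 0.2 && python3 -m handwheel '-0.5 -0.05 0 0 0 0;-1 -0.1 0 0 0 0' && python3 -m handwheel '-0.5 -0.05 0 0 0 0;-1 -0.1 0 0 0 0' && python3 -m handwheel '-0.5 -0.05 0 0 0 0;-0.95 -0.1 0 0 0 0' && python3 -m handwheel '-0.3 -0.05 0 0 0 0.1;-0.6 -0.1 0 0 0 0.2;-0.61 -0.1 0 0 0 0.3;-0.61 -0.1 0 0 0 0.37;-0.61 -0.1 0 0 0 0.37;-0.61 -0.1 0 0 0 0.37'; python3 - <<'E'
from h import *
np.set_printoptions(precision=4,suppress=True)
im,P,d=shot("wrist","w4")
m=(d>0)&(np.hypot(P[...,0]-.422,P[...,1]+.235)<.035)&(P[...,2]>.17)&(P[...,2]<.19);q=P[m]
print(len(q),q.min(0),q.max(0),np.median(q,0),cv2.minAreaRect((q[:,:2]*1000).astype(np.float32)))
m=(d>0)&(np.hypot(P[...,0]-.422,P[...,1]+.235)<.05)&(P[...,2]>.115)&(P[...,2]<.124);q=P[m]
print(len(q),cv2.minEnclosingCircle((q[:,:2]*1000).astype(np.float32)))
E
```

```text
clock: 6.55
position: [0.469, 0.19, 0.2574]
tool_rot: [[0.0, 1.0, -0.0], [1.0, -0.0, -0.0], [-0.0, -0.0, -1.0]]
wrist_force: [1.1, -0.2, -0.0]
gripper_width: 0.0512
finger_force: 0.0
clock: 6.8
position: [0.457, 0.0701, 0.2561]
tool_rot: [[-0.001, 1.0, -0.001], [1.0, 0.001, -0.0], [-0.0, -0.001, -1.0]]
wrist_force: [1.8, -0.6, 0.2]
gripper_width: 0.0509
finger_force: 0.0
clock: 7.05
position: [0.4449, -0.05, 0.2561]
tool_rot: [[-0.0, 1.0, -0.001], [1.0, 0.0, 0.0], [0.0, -0.001, -1.0]]
wrist_force: [0.9, -0.7, 0.0]
gripper_width: 0.0514
finger_force: 0.0
clock: 7.3
position: [0.4329, -0.1642, 0.256]
tool_rot: [[0.0, 1.0, -0.001], [1.0, -0.0, 0.0], [0.0, -0.001, -1.0]]
wrist_force: [0.8, 0.4, -0.6]
gripper_width: 0.0512
finger_force: 0.0
clock: 8.05
position: [0.4216, -0.2353, 0.2563]
tool_rot: [[0.547, 0.837, -0.001], [0.837, -0.547, 0.0], [-0.0, -0.001, -1.0]]
wrist_force: [0.2, 0.3, -0.0]
gripper_width: 0.0514
finger_force: 0.0
2256 [ 0.4054 -0.2523  0.1702] [ 0.4394 -0.2182  0.1801] [ 0.4235 -0.2339  0.177 ] ((422.66009521484375, -234.88845825195312), (29.12890625, 26.62890625), 56.08804702758789)
1894 ((420.6459045410156, -235.63043212890625), 25.842147827148438)
```

View pics/w4.png

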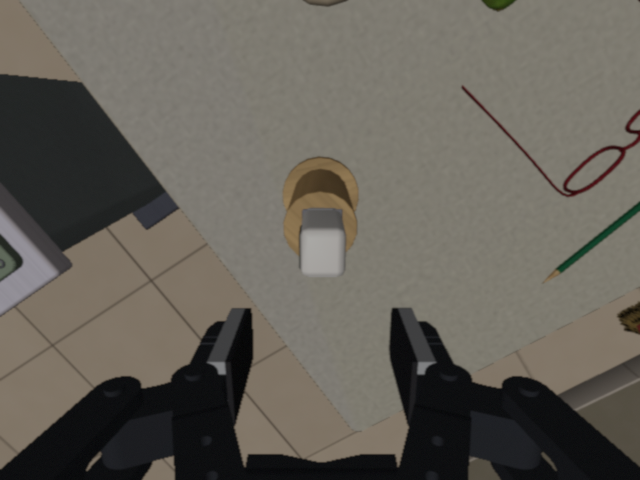

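```bash
python3 -m handwheel '0.008 0.006 0.4 0 0 0;0.008 0.006 0.7 0 0 0;0.008 0.006 0.9 0 0 0;0.008 0.006 0.985 0 0 0;0.008 0.006 0.985 0 0 0' && python3 -m handwheel '0 0 0 0 0 0;0 0 0 0 0 0;0 0 0 0 0 0;0 0 0 0 0 0;0 0 0 0 0 0' -1 && python3 -m handwheel '0 0 -0.15 0 0 0;0 0 -0.3 0 0 0;0 0 -0.5 0 0 0;0 0 -0.7 0 0 0;0 0 -0.85 0 0 0;0 0 -1 0 0 0' && python3 -m handwheel '0 0 -0.25 0 0 0;0 0 -0.4 0 0 0;0 0 -0.4 0 0 0;0 0 -0.4 0 0 0'; python3 - <<'E'
from h import *
np.set_printoptions(precision=4,suppress=True)
im,P,d=shot("wrist","w5")
im,P,d=shot("side","s5")
for q in["probe_tip","stop_underside"]:
  for c in("wrist","side","top"):
    if c=="top" and q=="probe_tip":shot("top","t5")
    print(c,q,[(a["p"],w(c,a["xyz"])) for a in ctrl.landmark_of(c,q)])
s=ctrl.sense();print(s["clock"],s["position"],s["wrist_force"])
a=cv2.imread("pics/w5.png");c=ctrl.camera_info("side");uv=cv2.projectPoints(np.array([s["position"]]),np.array(c["rvec"]),np.array(c["tvec"]),np.array(c["intrinsics"]),None)[0].ravel();u,v=uv.astype(int)
b=cv2.resize(cv2.imread("pics/s5.png")[max(v-60,0):v+100,max(u-60,0):u+60],(360,480));print(uv)
cv2.imwrite("pics/b5.png",np.hstack([a[:,100:540],b]))
E
```

```text
clock: 8.72
position: [0.4227, -0.235, 0.1386]
tool_rot: [[0.549, 0.836, -0.0], [0.836, -0.549, 0.0], [0.0, -0.0, -1.0]]
wrist_force: [-0.1, -0.1, -0.1]
gripper_width: 0.0513
finger_force: 0.0
clock: 9.35
position: [0.4229, -0.2351, 0.1394]
tool_rot: [[0.549, 0.836, 0.001], [0.836, -0.549, -0.0], [0.0, 0.001, -1.0]]
wrist_force: [-1.8, -0.3, 8.4]
gripper_width: 0.0255
finger_force: 58.2
clock: 10.1
position: [0.4227, -0.235, 0.2598]
tool_rot: [[0.549, 0.836, 0.001], [0.836, -0.549, -0.0], [0.0, 0.001, -1.0]]
wrist_force: [0.4, -0.4, -1.3]
gripper_width: 0.0254
finger_force: 59.1
clock: 10.6
position: [0.4225, -0.2348, 0.306]
tool_rot: [[0.549, 0.836, -0.001], [0.836, -0.549, 0.0], [-0.0, -0.001, -1.0]]
wrist_force: [0.4, 0.6, -1.2]
gripper_width: 0.0249
finger_force: 59.1
wrist probe_tip [(0.67, array([ 0.4235, -0.2348,  0.1755]))]
side probe_tip []
top probe_tip [(0.78, array([ 0.4214, -0.233 ,  0.1805]))]
wrist stop_underside [(0.72, array([ 0.4209, -0.2335,  0.223 ]))]
side stop_underside [(0.48, array([ 0.4218, -0.2314,  0.2212]))]
top stop_underside [(0.4, array([ 0.4213, -0.2303,  0.2213]))]
11.05 [ 0.4227 -0.235   0.3064] [-0.2427 -0.2016 -0.5201]
[232.2478 224.4571]
```

View pics/b5.png

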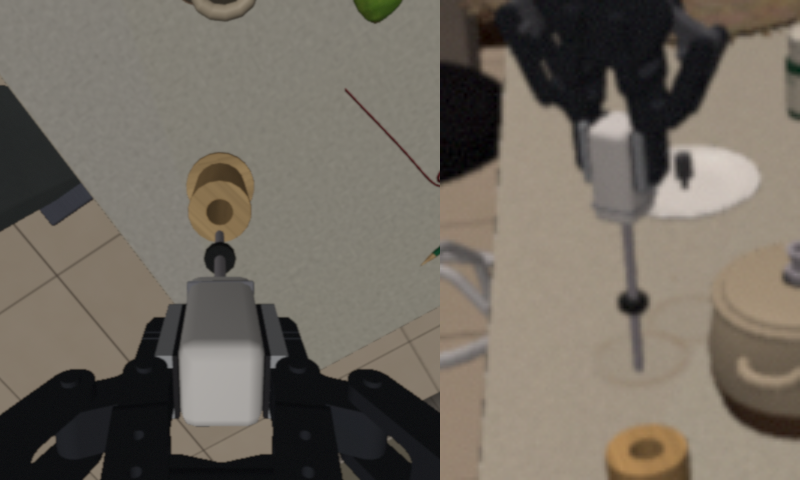

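```bash
python3 -m handwheel '0.25 -0.01 0 0 0 0;0.6 -0.01 0 0 0 0;1 -0.013 0 0 0 0' && python3 -m handwheel '0.4 -0.01 0 0 0 0;0.75 -0.01 0.1 0 0 0;0.957 -0.013 0.2 0 0 0;0.957 -0.013 0.245 0 0 0;0.957 -0.013 0.245 0 0 0'; python3 - <<'E'
from h import *
np.set_printoptions(precision=4,suppress=True)
im,P,d=shot("wrist","w6")
s=ctrl.sense();print(s["clock"],s["position"],s["wrist_force"])
for q in["probe_tip","well_mouth","stop_underside"]:print(q,[(a["p"],w("wrist",a["xyz"])) for a in ctrl.landmark_of("wrist",q)])
T=np.array(s["position"])
for z in(.143,.135):
    m=(d>0)&(np.hypot(P[...,0]-.549,P[...,1]+.037)<.02)&(abs(P[...,2]-.135)<.003);q=P[m]
print("lip",len(q),cv2.minEnclosingCircle((q[:,:2]*1000).astype(np.float32)))
for z in np.arange(.15,.26,.01):
    m=(d>0)&(np.hypot(P[...,0]-T[0],P[...,1]-T[1])<.015)&(abs(P[...,2]-z)<.005);q=P[m]
    if len(q): print(round(z,3),len(q),q.mean(0)-T, q.max(0)-q.min(0))
side,Q,e=shot("side","s6")
c=ctrl.camera_info("side");u,v=cv2.projectPoints(np.array([[.549,-.037,.145]]),np.array(c["rvec"]),np.array(c["tvec"]),np.array(c["intrinsics"]),None)[0].ravel().astype(int)
a=cv2.resize(im[120:360,220:420],(400,480));b=cv2.resize(side[v-40:v+40,u-33:u+33],(396,480))
cv2.imwrite("pics/b6.png",np.hstack([a,b])[...,::-1])
E
```

```text
clock: 11.42
position: [0.4879, -0.1331, 0.3066]
tool_rot: [[0.55, 0.835, 0.0], [0.835, -0.55, -0.0], [-0.0, 0.0, -1.0]]
wrist_force: [0.2, 0.4, -1.0]
gripper_width: 0.0251
finger_force: 59.1
clock: 12.05
position: [0.5486, -0.0381, 0.2769]
tool_rot: [[0.55, 0.835, -0.001], [0.835, -0.55, -0.001], [-0.001, -0.0, -1.0]]
wrist_force: [0.1, -0.5, -1.7]
gripper_width: 0.0254
finger_force: 59.1
12.1 [ 0.5488 -0.0382  0.2773] [-1.2177 -1.0784 -0.7314]
probe_tip [(0.59, array([ 0.5497, -0.0395,  0.1508]))]
well_mouth [(0.76, array([ 0.5484, -0.0391,  0.1373]))]
stop_underside [(0.57, array([ 0.5456, -0.039 ,  0.1961]))]
lip 576 ((548.6107788085938, -36.75337600708008), 12.484491348266602)
0.15 12 [-0.0002  0.0008 -0.1238] [0.0041 0.0042 0.0031]
0.16 38 [-0.0006  0.0009 -0.1173] [0.0056 0.004  0.0098]
0.17 47 [-0.0003  0.0009 -0.1075] [0.0053 0.004  0.0096]
0.18 6 [-0.0001  0.0015 -0.1011] [0.0026 0.0015 0.0021]
0.19 1 [ 0.0045  0.0047 -0.0829] [0. 0. 0.]
0.2 645 [-0.0001  0.001  -0.0757] [0.0172 0.0176 0.0093]
0.21 71 [ 0.0001  0.001  -0.0673] [0.0047 0.0038 0.0099]
0.22 81 [ 0.0001  0.001  -0.0572] [0.0048 0.0049 0.0099]
0.23 58 [ 0.0003  0.0012 -0.0485] [0.0044 0.0046 0.008 ]
0.26 76 [ 0.0075  0.0114 -0.0138] [0.0112 0.0078 0.0036]
```

View pics/b6.png

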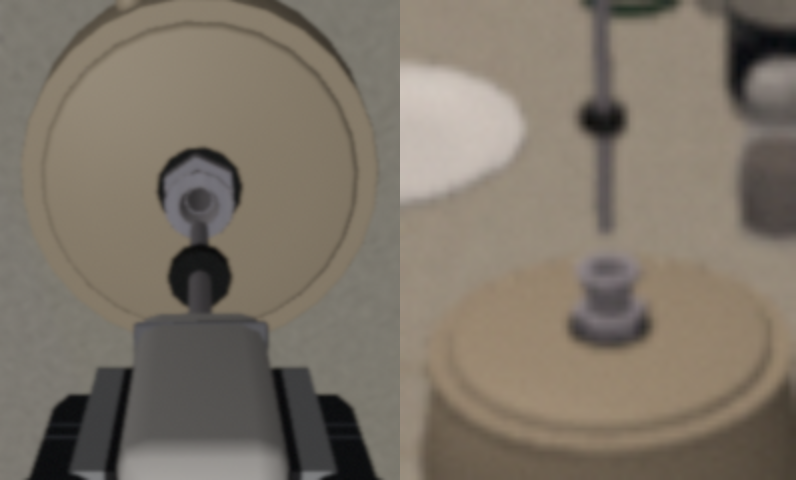

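Left half, wrist view: the stem and stop (200,275) point at the open mouth (202,203). Right half, side view: the stem at column 605 is over the mouth at column 607. I'll correct about 1.5 mm and go in.

```bash
cat > chk.py <<'E'
import sys
from plant import ctrl
s=ctrl.sense();f=s["wrist_force"];print("Z",round(s["position"][2],4),[round(x,1) for x in f])
sys.exit(f[2]>float(sys.argv[1]) or max(abs(f[0]),abs(f[1]))>4)
E
python3 -m handwheel '0.012 0 0 0 0 0;0.012 0 0.06 0 0 0;0.012 0 0.12 0 0 0;0.012 0 0.18 0 0 0;0.012 0 0.25 0 0 0;0.012 0 0.25 0 0 0' |grep -v rot && python3 chk.py 4 && python3 -m handwheel '0 0 0.04 0 0 0;0 0 0.09 0 0 0;0 0 0.14 0 0 0;0 0 0.19 0 0 0;0 0 0.19 0 0 0' |grep -v rot && python3 chk.py 4 && python3 -m handwheel '0 0 0.03 0 0 0;0 0 0.06 0 0 0;0 0 0.08 0 0 0;0 0 0.1 0 0 0;0 0 0.1 0 0 0' && python3 chk.py 5
```

```text
clock: 13.05
position: [0.5496, -0.0358, 0.2465]
wrist_force: [0.8, 0.0, -1.5]
gripper_width: 0.0255
finger_force: 59.1
Z 0.2465 [np.float64(0.8), np.float64(0.0), np.float64(-1.5)]False
```

```bash
sed -i 's/sys.exit(\(.*\))$/sys.exit(int(\1))/; s/round(x,1)/round(float(x),1)/' chk.py
python3 -m handwheel '0 0 0.04 0 0 0;0 0 0.09 0 0 0;0 0 0.14 0 0 0;0 0 0.19 0 0 0;0 0 0.19 0 0 0' |grep -v rot && python3 chk.py 4 && python3 -m handwheel '0 0 0.03 0 0 0;0 0 0.06 0 0 0;0 0 0.08 0 0 0;0 0 0.1 0 0 0;0 0 0.1 0 0 0' && python3 chk.py 5
```

```text
clock: 13.68
position: [0.5497, -0.0358, 0.2239]
wrist_force: [1.0, -0.1, -0.1]
gripper_width: 0.0256
finger_force: 59.1
Z 0.2239 [1.0, -0.1, -0.1]
clock: 14.3
position: [0.5498, -0.0358, 0.2122]
tool_rot: [[0.549, 0.836, -0.0], [0.836, -0.549, 0.0], [-0.0, -0.0, -1.0]]
wrist_force: [0.4, 0.6, -0.6]
gripper_width: 0.0253
finger_force: 59.2
Z 0.2122 [0.4, 0.6, -0.6]
```

```bash
M='python3'; python3 -m handwheel '0 0 0.01 0 0 0;0 0 0.02 0 0 0' >/dev/null && python3 chk.py 4 && python3 -m handwheel '0 0 0.01 0 0 0;0 0 0.02 0 0 0' >/dev/null && python3 chk.py 4 && python3 -m handwheel '0 0 0.006 0 0 0;0 0 0.012 0 0 0' >/dev/null && python3 chk.py 4 && python3 -m handwheel '0 0 0.006 0 0 0;0 0 0.012 0 0 0' >/dev/null && python3 chk.py 4; python3 - <<'E'
from h import *
im,P,d=shot("wrist","w7");side,Q,e=shot("side","s7")
c=ctrl.camera_info("side");u,v=cv2.projectPoints(np.array([[.549,-.037,.145]]),np.array(c["rvec"]),np.array(c["tvec"]),np.array(c["intrinsics"]),None)[0].ravel().astype(int)
a=cv2.resize(im[120:360,220:420],(400,480));b=cv2.resize(side[v-40:v+40,u-33:u+33],(396,480))
cv2.imwrite("pics/b7.png",np.hstack([a,b])[...,::-1])
E
```

```text
Z 0.2099 [0.4, 0.3, 1.9]
Z 0.2075 [-0.8, 0.4, 2.0]
Z 0.206 [-1.8, 0.7, 1.5]
Z 0.2046 [-0.7, 0.0, 2.3]
```

View pics/b7.png

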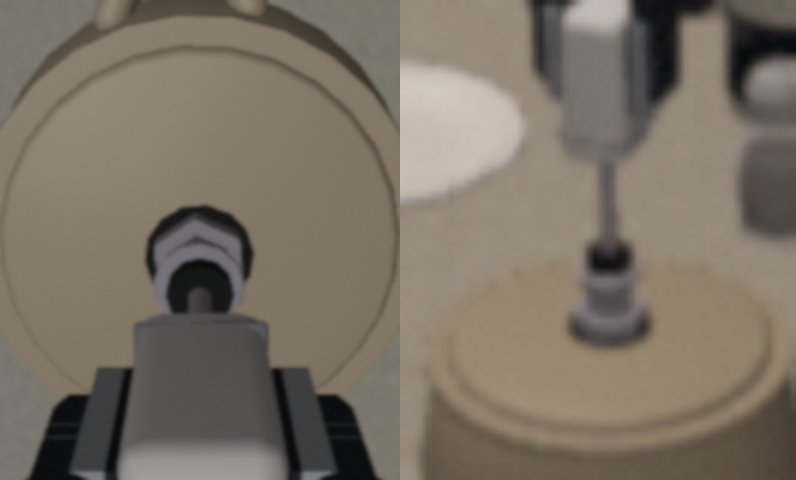

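The stem is in the well and the stop sits on the lip (200,285 left; 610,255 right). The sliding force is steady at about 2 N, so I'll feel for the bottom in 1.2 mm steps.

```bash
python3 -m handwheel '0 0 0.005 0 0 0;0 0 0.01 0 0 0' >/dev/null && python3 chk.py 4 && python3 -m handwheel '0 0 0.005 0 0 0;0 0 0.01 0 0 0' >/dev/null && python3 chk.py 4 && python3 -m handwheel '0 0 0.005 0 0 0;0 0 0.01 0 0 0' >/dev/null && python3 chk.py 4 && python3 -m handwheel '0 0 0.005 0 0 0;0 0 0.01 0 0 0' >/dev/null && python3 chk.py 4 && python3 -m handwheel '0 0 0.005 0 0 0;0 0 0.01 0 0 0' >/dev/null && python3 chk.py 4 && python3 -m handwheel '0 0 0.005 0 0 0;0 0 0.01 0 0 0' >/dev/null && python3 chk.py 4 && python3 -m handwheel '0 0 0.005 0 0 0;0 0 0.01 0 0 0' >/dev/null && python3 chk.py 4 && python3 -m handwheel '0 0 0.005 0 0 0;0 0 0.01 0 0 0' >/dev/null && python3 chk.py 4 && python3 -m handwheel '0 0 0.005 0 0 0;0 0 0.01 0 0 0' >/dev/null && python3 chk.py 4 && python3 -m handwheel '0 0 0.005 0 0 0;0 0 0.01 0 0 0' >/dev/null && python3 chk.py 4
```

```text
Z 0.2034 [-1.4, 0.2, 0.8]
Z 0.2022 [-2.1, 0.1, 1.9]
Z 0.201 [-1.6, 0.9, 2.2]
Z 0.1998 [-1.0, 0.4, 2.2]
Z 0.1986 [-2.2, -0.4, 0.8]
Z 0.1974 [0.2, -0.6, 0.8]
Z 0.1962 [-1.6, -0.5, 1.0]
Z 0.195 [-1.8, 1.0, 0.8]
Z 0.1938 [-2.4, -0.3, 2.7]
Z 0.1926 [-1.3, -0.3, 0.9]
```

```bash
python3 -m handwheel '0 0 0.005 0 0 0;0 0 0.01 0 0 0' >/dev/null && python3 chk.py 4 && python3 -m handwheel '0 0 0.005 0 0 0;0 0 0.01 0 0 0' >/dev/null && python3 chk.py 4 && python3 -m handwheel '0 0 0.005 0 0 0;0 0 0.01 0 0 0' >/dev/null && python3 chk.py 4 && python3 -m handwheel '0 0 0.005 0 0 0;0 0 0.01 0 0 0' >/dev/null && python3 chk.py 4 && python3 -m handwheel '0 0 0.005 0 0 0;0 0 0.01 0 0 0' >/dev/null && python3 chk.py 4 && python3 -m handwheel '0 0 0.005 0 0 0;0 0 0.01 0 0 0' >/dev/null && python3 chk.py 4 && python3 -m handwheel '0 0 0.005 0 0 0;0 0 0.01 0 0 0' >/dev/null && python3 chk.py 4 && python3 -m handwheel '0 0 0.005 0 0 0;0 0 0.01 0 0 0' >/dev/null && python3 chk.py 4 && python3 -m handwheel '0 0 0.005 0 0 0;0 0 0.01 0 0 0' >/dev/null && python3 chk.py 4 && python3 -m handwheel '0 0 0.005 0 0 0;0 0 0.01 0 0 0' >/dev/null && python3 chk.py 4 && python3 -m handwheel '0 0 0.005 0 0 0;0 0 0.01 0 0 0' >/dev/null && python3 chk.py 4 && python3 -m handwheel '0 0 0.005 0 0 0;0 0 0.01 0 0 0' >/dev/null && python3 chk.py 4
```

```text
Z 0.1914 [-1.3, -0.3, 1.7]
Z 0.1902 [-1.7, -0.3, 0.8]
Z 0.189 [-0.7, -0.2, 1.0]
Z 0.1878 [-2.1, -0.4, 1.7]
Z 0.1866 [-1.5, -0.7, 1.9]
Z 0.1854 [-0.8, -0.8, 2.7]
Z 0.1843 [-1.3, -0.4, 4.4]
```

```bash
python3 -m handwheel '0 0 0 0 0 0' >/dev/null && python3 chk.py 9; python3 -m handwheel '0 0 0.002 0 0 0;0 0 0.004 0 0 0' >/dev/null && python3 chk.py 9;python3 -m handwheel '0 0 0.004 0 0 0' >/dev/null && python3 chk.py 9
```

```text
Z 0.1842 [-0.8, 0.4, 2.5]
Z 0.1838 [-2.0, -0.0, 4.5]
Z 0.1834 [-1.9, -0.3, 7.4]
```

The bottom is found: force rose 2.5 → 4.5 → 7.4 N at about 78 mm depth. I'll ease off slightly, release, and retreat straight up.

```bash
python3 -m handwheel '0 0 -0.004 0 0 0;0 0 -0.004 0 0 0' | grep -v rot && python3 -m handwheel '0 0 -0.004 0 0 0;0 0 -0.004 0 0 0;0 0 -0.004 0 0 0;0 0 -0.004 0 0 0;0 0 -0.004 0 0 0' 0.4 |grep -v rot&& python3 -m handwheel '0 0 -0.1 0 0 0;0 0 -0.3 0 0 0;0 0 -0.6 0 0 0;0 0 -0.9 0 0 0;0 0 -0.9 0 0 0;0 0 -0.9 0 0 0'; python3 - <<'E'
from h import *
np.set_printoptions(precision=4,suppress=True)
im,P,d=shot("wrist","w8")
print([(q,[(a["p"],w("wrist",a["xyz"])) for a in ctrl.landmark_of("wrist",q)]) for q in("stop_underside","probe_tip","thermometer")])
side,Q,e=shot("side","s8")
m=(e>0)&(np.hypot(Q[...,0]-.549,Q[...,1]+.037)<.03)&(Q[...,2]>.18)&(Q[...,2]<.25);print("top",Q[m].max(0),Q[m].min(0))
c=ctrl.camera_info("side");u,v=cv2.projectPoints(np.array([[.549,-.037,.16]]),np.array(c["rvec"]),np.array(c["tvec"]),np.array(c["intrinsics"]),None)[0].ravel().astype(int)
a=cv2.resize(im[:,120:520],(400,480));b=cv2.resize(side[v-50:v+50,u-42:u+42],(400,480))
cv2.imwrite("pics/b8.png",np.hstack([a,b])[...,::-1])
E
```

```text
clock: 20.4
position: [0.5499, -0.0358, 0.1838]
wrist_force: [-1.5, 0.5, 3.1]
gripper_width: 0.0253
finger_force: 59.6
clock: 21.02
position: [0.5498, -0.0358, 0.1842]
wrist_force: [0.5, -0.0, 0.2]
gripper_width: 0.0596
finger_force: 0.0
clock: 21.78
position: [0.5497, -0.0358, 0.2922]
tool_rot: [[0.549, 0.836, -0.0], [0.836, -0.549, 0.0], [-0.0, -0.0, -1.0]]
wrist_force: [0.5, 0.4, -0.1]
gripper_width: 0.0596
finger_force: 0.0
[('stop_underside', [(0.5, array([ 0.5491, -0.0359,  0.136 ]))]), ('probe_tip', []), ('thermometer', [(0.65, array([ 0.5462, -0.0342,  0.0583]))])]
top [ 0.5696 -0.0245  0.2253] [ 0.5363 -0.0569  0.18  ]
```

View pics/b8.png

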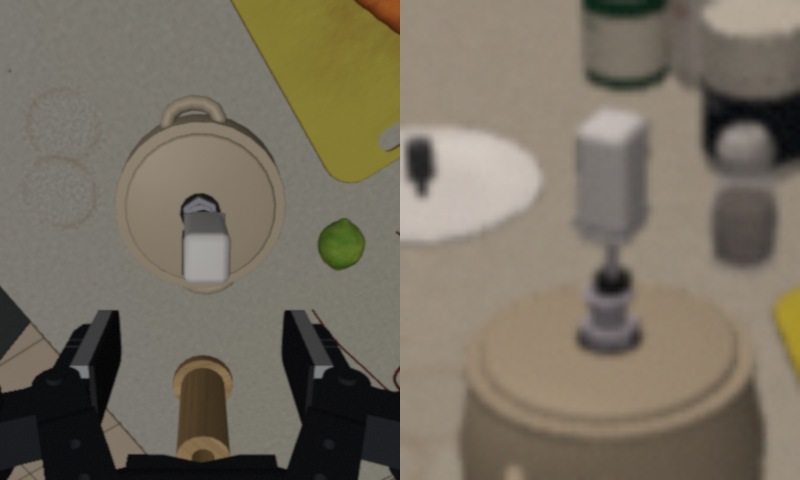

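The thermometer stands in the well with the stop on the lip (612,280, right), the bung is in the dish (420,165), and the gripper is clear. Handing in.

```bash
python3 -c "
from plant import ctrl
print(ctrl.hand_in())"
```

```text
the job is handed in; nothing more can be done
None
```

I handed in the finished job at about 22 s: the bung is in the dish, standing on its plug rather than lying on its side. The thermometer stands in the well with its tip on the bottom, about 78 mm down, and its stop on the mouth; the wrist force while feeling for the bottom peaked at about 7 N.

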